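Serve the bread roll with the tongs

ROBOT

A 6-joint arm with a two-finger parallel gripper is mounted at the origin on a cart in front of the work surface, level with it; the furniture and walls round the work are solid. World frame = base frame: x ahead of the robot, y to its left, z up, the work surface at z = 0. Lengths are in m, angles in rad, forces in N, time in s.
With the tool pointing down it reaches from about 0.375 to 0.825 m from the base axis. Payload 5.5 kg.
Tool frame: the origin (TCP) lies between the finger pads; the fingertips stand 8 mm ahead of it and the grasp point (between the pads) lies 11 mm behind it; z points along the fingers, y is the line along which they close (so a half turn about z gives the same grasp; the last joint's range is limited). The gripper opens to 85 mm and grips with 20 to 120 N. Pads are 22 mm wide; open, the fingers measure 114 mm over their backs; the gripper's body (76 mm by 85 mm) begins 54 mm behind the grasp point. The pads swing forward as they close: fully open they stand 13 mm farther back than shut.
Start: joints at [-1.149, 0.314, -0.047, 1.21, 0, 1.571], TCP at [0.246, -0.547, 0.239] pointing down, gripper open.
Joint ranges: [-2.67, 2.67], [-0.69, 1.73], [-1.03, 1.25], [-2.08, 2.16], [-1.42, 1.45], [-3.14, 3.14]. Speed limits (rad/s): [2.39, 2.39, 3.01, 3.14, 3.14, 3.14].

INTERFACE

Orientations are given as a rotation vector (axis times angle).
In Python, from plant import bot gives the robot as it stands. The module is installed in compiled form; this text tells all that it offers. Calls block until the motion is done:
- bot.move_ptp(position, orientation): joint-space move of the TCP to a pose.
- bot.move_l(position, rotation=None, feed=0.15): straight line of the TCP; rotation=None keeps the orientation; feed is the mean speed in m/s.
- bot.goto_joints(angles): joint-space move.
- bot.open() and bot.clamp(newtons=None): open the fingers fully, or close them until they stop; newtons is the grip in N (None keeps the last).
- bot.dwell(seconds).
- bot.solve_ik(position, orientation): joint angles nearest the present ones, or None.
- bot.camera(name): name is "scene" or "top" or "wrist"; returns the picture (420x560x3 uint8, red, green, blue); there is no depth.
- bot.get_calibration(name): a dict with "camera_matrix" (3x3 intrinsics, pixels), "R" (3x3) and "t" (3): a world point X has camera coordinates R X + t. Camera axes: x right, y down, z forward; pixel columns grow to the right and rows downward; lengths in m; the calibration is good to about 2 mm. A picture is of the moment at which its call begins: read the wrist's pose just before it. get_calibration takes no time and is no camera call; for the wrist camera it gives the pose at the moment of the call.
A pose or a line that the arm cannot do raises bot.PlanningError and nothing moves.
- bot.finish_job(): hands the job in; it is judged then, once.
Readings, each from a call of its own:
- bot.current_clock(): time.
- bot.current_joint_positions(): joint angles.
- bot.current_qvel(): joint speeds.
- bot.current_joint_efforts(): joint torques, N m.
- bot.current_position(): TCP position.
- bot.current_tool_rot(): TCP orientation.
- bot.current_wrist_force(): force on the tool from outside, world axes, zero at the start.
- bot.current_wrist_torque(): the same for the moment, N m.
- bot.current_width(): finger opening in m.
- bot.current_finger_force(): force on a finger pad.
Only numpy, scipy, OpenCV 4.12 (cv2) and the standard library are available. Lean on these libraries where they do the work, as an engineer would, in place of code of your own. Each camera call takes 0.05 s, during which the arm holds its last target. There are 200 camera calls.

TASK

Take the spring tongs that lie on the counter, close their red jaws on the bread roll on the wooden board, lift it and carry it over the white plate. Finish while holding it there: the roll pinched in the tongs, over the middle of the plate and roughly 10 to 20 cm above the counter, held still and not put down. Handle the roll only with the tongs, never with the fingers, and leave the lemon, the jam jar and the salt and pepper shakers where they stand.

Things in the scene. Friction and masses are not known exactly. Their poses are not given: they have to be found in the camera images.
- tongs: kitchen tongs, steel with black grip pads and red jaws, lying flat on the counter, 0.1 kg, 215 mm long, 28 mm tall; they close in the horizontal plane, sprung open. Origin: underside of the upright hinge pin at the back end (its pull ring reaches 26 mm farther back); x along the centre line to the jaws, z up. Squeeze the pads from both sides (along y), fingers coming from above
- tongs_grip (a point): middle between the black grip pads, 96 mm ahead of the hinge, 14 mm above the underside, near the centre of mass; axes as the tongs. The pads run from x = 68 to 124 mm, z = 0 to 28 mm. Over their outer faces they measure 59 mm here when open, 36 mm with the jaws closed on the roll, and are parallel at joint 0.05; a 2 mm raised stop marks either end (67 mm over the front ones when open)
- tongs_jaws (a point): middle between the red jaws, 165 mm ahead of the hinge (69 mm ahead of tongs_grip), 14 mm above the underside; axes as the tongs. The jaws are flat, x = 140 to 190 mm, 4 mm thick, 28 mm tall; they gape 94 mm here when open, 112 mm over their outer faces at the tips, and 54 mm when on the roll
- tongs_left (a joint): how far each arm is squeezed in, rad (both move alike): 0 open, 0.12 when the jaws meet the roll, 0.21 inner stop; 0.01 brings the pads 1.9 mm, the jaws 3.3 mm nearer. The spring yields at 7 N a pad, 11 N at the roll's width; 0.58 of any more reaches the roll. A grip stopped part way (0.03 to 0.06) carries the tongs open; 20 to 60 N on the pads then holds the roll
- roll: round brown bread roll with a pale cross on top, rigid, 54 mm in diameter between 10 and 26 mm above its flat underside, domed above, 42 mm tall, about 40 g; it stands on the wooden board. Origin: centre of its underside, z up
- roll_center (a point): middle of the roll, 20 mm above its underside
- bread_board: square wooden board, 200 x 200 x 14 mm, fixed on the counter to the left or the right of the tongs. Origin: centre of its underside, z up; its top is at 14 mm
- plate: white round plate, 170 mm in diameter, 18 mm tall, fixed on the counter on the other side from the board. Origin: centre of its underside
- lemon: yellow lemon, 78 x 55 x 56 mm, bystander, at the back of the counter
- jam_jar: jam jar with a grey lid, 59 mm in diameter, 89 mm tall, bystander, at the back
- salt: small white shaker, 18 mm in diameter, 40 mm tall, bystander, at the back
- pepper: small white shaker with a yellow top, 18 mm in diameter, 40 mm tall, bystander, at the back
Things that resemble listed ones, but are neither listed nor needed, are in the scene too. What is shaped like the roll but black or blue is not meant.

How it is judged:
By the outcome, as a careful person would: the job done as asked, in the order asked, and still so for the second after the job is handed in, while the arm keeps its last pose, push and grip.
It also fails if it takes over 59 s, if anything falls off the work surface, if the arm or the gripper's body presses on something with over 40 N, if the wrist force passes 120 N, or if a joint passes its speed limit or range.

## Working session

There is one attempt and no reset: what is moved stays moved. The work goes in short steps, each a Python script; the robot and the scene stay as the last script left them, time stands still between calls to the robot, and variables do not carry over. Pictures are saved under pics/ and viewed, at most 14 in all, crops included, and the job is handed in when it is done.

```bash
mkdir -p pics; python3 - <<'E'
from plant import bot
import cv2,numpy as np
for n in("top","scene"):
    cv2.imwrite(f"pics/{n}0.png",cv2.cvtColor(bot.camera(n),cv2.COLOR_RGB2BGR))
    c=bot.get_calibration(n);print(n,c["camera_matrix"],-np.array(c["R"]).T@c["t"])
print(bot.current_clock(),bot.current_tool_rot(),bot.current_width())
E
```

```text
top [[416.74901335   0.         271.57145165]
 [  0.         416.74901335 211.63187119]
 [  0.           0.           1.        ]] [ 0.26079649 -0.0856548   1.20650285]
scene [[543.49412768   0.         270.56135281]
 [  0.         543.49412768 204.42032547]
 [  0.           0.           1.        ]] [-0.62629063  0.54165618  0.79860906]
0.1 [-3.07055186e+00 -6.57347710e-01  5.08779866e-04] 0.08526485919326414
```

View pics/top0.png

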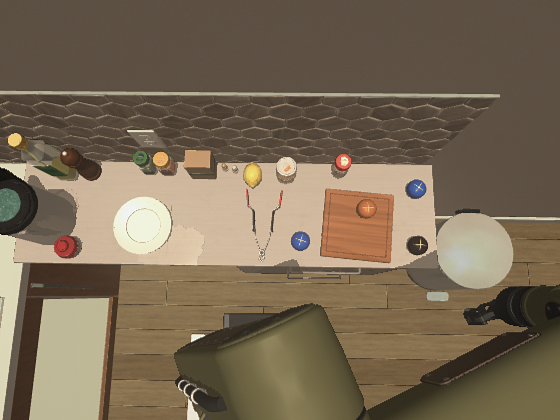

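View pics/scene0.png

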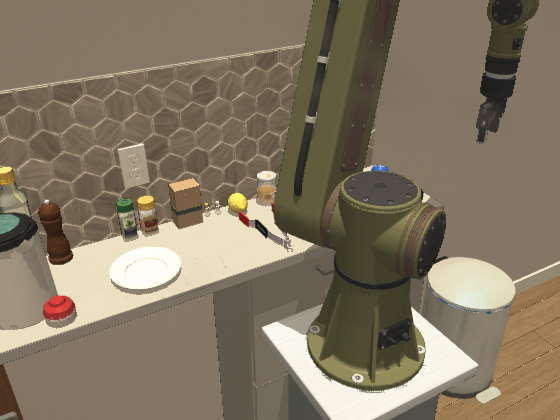

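The top view shows the tongs with the hinge at about (262,255) and the jaws up at (247,195) and (282,195). The roll is at (367,208) on the board and the plate at (143,225). The scene view agrees and shows the jar and lemon behind the tongs. Next I'll measure these in the top view.

```bash
cat > h.py <<'E'
from plant import bot
import cv2,numpy as np
from scipy.spatial.transform import Rotation as Ro
def ray(c,px,z):
    K,R,t=(np.array(c[k]) for k in("camera_matrix","R","t"))
    o=-R.T@t; d=R.T@np.linalg.solve(K,[px[0],px[1],1]); return o+d*(z-o[2])/d[2]
def blobs(im,lo,hi,amin=15,roi=None):
    h=cv2.cvtColor(im,cv2.COLOR_RGB2HSV); m=cv2.inRange(h,np.array(lo),np.array(hi))
    if roi: 
        k=np.zeros_like(m);x0,y0,x1,y1=roi;k[y0:y1,x0:x1]=255;m&=k
    cs,_=cv2.findContours(m,cv2.RETR_EXTERNAL,cv2.CHAIN_APPROX_NONE)
    return [c for c in cs if cv2.contourArea(c)>=amin]
def down(yaw): # tool z down; tool y along world dir yaw+90deg, tool x along yaw (mirrored)
    c,s=np.cos(yaw),np.sin(yaw)
    return Ro.from_matrix(np.array([[c,s,0],[s,-c,0],[0,0,-1]])).as_rotvec()
def save(n,im): cv2.imwrite(f"pics/{n}.png",cv2.cvtColor(im,cv2.COLOR_RGB2BGR))
E
python3 - <<'E'
from h import *
im=bot.camera("top");c=bot.get_calibration("top")
def rep(n,cs,z):
    for k in cs:
        (x,y),(w,h),a=cv2.minAreaRect(k);print(n,round(x),round(y),round(w,1),round(h,1),ray(c,(x,y),z).round(3))
rep("jaw",blobs(im,(0,120,60),(8,255,255),8,(235,180,295,225)),.028)
h=cv2.cvtColor(im,cv2.COLOR_RGB2HSV);print(h[208,367],h[212,363],h[240,340],h[225,120])
rep("black",blobs(im,(0,0,0),(180,255,70),8,(240,190,290,265)),.028)
rep("plate",blobs(im,(0,0,200),(180,40,255),300,(100,180,190,265)),.018)
rep("board",blobs(im,(3,100,60),(15,255,255),300,(310,180,400,270)),.014)
print("hinge",ray(c,(262,255),.028),"roll",ray(c,(367,208),.04))
J=bot.current_joint_positions();R=Ro.from_rotvec(bot.current_tool_rot()).as_matrix();w=bot.get_calibration("wrist")
print(R.round(3),"cam in tool",R.T@(-np.array(w["R"]).T@w["t"]-bot.current_position()),(R.T@np.array(w["R"]).T).round(2),w["camera_matrix"])
v=im[180:270,230:400];save("crop1",cv2.resize(v,None,fx=4,fy=4,interpolation=cv2.INTER_CUBIC))
E
```

```text
jaw 280 198 1.3 17.3 [ 0.534 -0.086  0.028]
jaw 247 196 15.1 1.7 [0.538 0.01  0.028]
[ 11 142 210] [ 11 163 191] [ 12 143 177] [ 35  20 243]
plate 142 225 56.0 56.0 [0.452 0.314 0.018]
board 358 225 70.3 68.8 [ 0.46  -0.311  0.014]
hinge [ 0.36901493 -0.03669144  0.028     ] roll [ 0.50605728 -0.33350489  0.04      ]
[[ 0.912  0.409 -0.001]
 [ 0.409 -0.912  0.001]
 [-0.    -0.001 -1.   ]] cam in tool [ 0.07418452 -0.00037046 -0.13649058] [[-0.   -0.96 -0.29]
 [ 1.   -0.   -0.  ]
 [ 0.   -0.29  0.96]] [[364.09809106   0.         280.86387158]
 [  0.         364.09809106 214.28511332]
 [  0.           0.           1.        ]]
```

View pics/crop1.png

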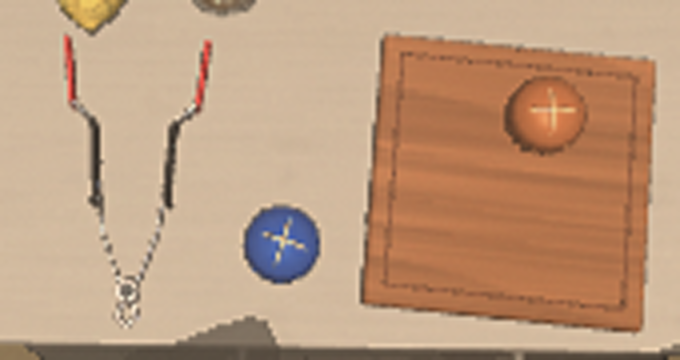

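The crop confirms both jaws, the pads and the hinge, with the tongs pointing along +x and a blue decoy between them and the board. I'll refine with the wrist camera over the tongs, and check the clamp signature.

View pics/w1.png

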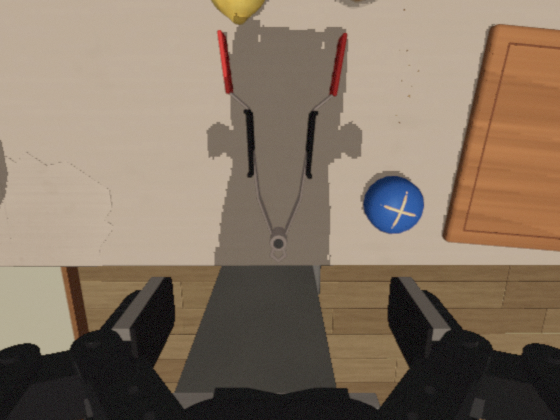

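The wrist view shows the jaws at (225,61) and (338,64) and the pads at (250,143) and (310,144). That puts the grip at about (0.470, -0.0365) with yaw about -0.022. I'll use the half-turn wrist pose, which has more joint room, and start with a light clamp.

```bash
python3 - <<'E'
from h import *
g=[.470,-.0365]; r=down(np.pi-.022)
print(bot.solve_ik([*g,.011],r))
bot.move_ptp([*g,.12],r); bot.move_l([*g,.011],feed=.12)
print(bot.current_position(),bot.current_wrist_force())
try: bot.clamp(8)
except Exception as e: print(repr(e))
print("w",bot.current_width(),bot.current_finger_force(),bot.current_clock(),bot.current_wrist_force())
c=bot.get_calibration("wrist"); im=bot.camera("wrist"); save("w2",im)
E
```

```text
[-0.07750402  0.29949606 -0.65245852  0.61884175  0.         -0.05550402]
[ 0.47057258 -0.03656306  0.01153062] [-1.0280924   0.54140829 -0.44765522]
w 0.035826955943856056 17.899542865343392 6.8833 [-0.84872774 -0.67402145 19.25140864]
```

View pics/w2.png

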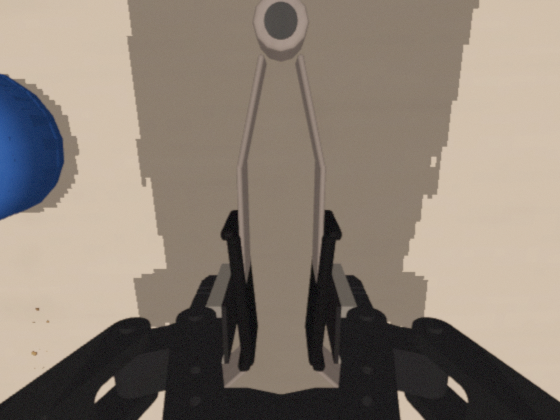

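The gripper clipped the light clamp to about 18 N and stopped at 36 mm, with the fingertips pressing on the counter (19 N). I'll lift slightly and see what the grip does without the counter.

```bash
python3 - <<'E'
from h import *
p=bot.current_position()
for dz in(.005,.02):
    bot.move_l([p[0],p[1],.011+dz],feed=.05)
    print(bot.current_width(),bot.current_finger_force(),bot.current_wrist_force(),bot.current_clock())
bot.dwell(.3);print(bot.current_width(),bot.current_finger_force(),bot.current_wrist_force())
E
```

```text
0.020239846388615007 20.289303290192038 [ 0.6926353  -0.35359384 -1.17315202] 7.2083
0.020435286351407882 20.276073348359205 [ 0.42788141 -0.45731985 -0.99141495] 7.6583
0.020291621516023598 20.29116003890522 [ 0.30532881 -0.55210131 -0.30030337]
```

Off the counter the tongs closed fully, so a pad grip can't stop part way. I'll carry them open by the upright hinge pin instead. First I'll set them down where the hinge is in reach, then measure the hinge and the roll from above.

```bash
python3 - <<'E'
from h import *
r=down(np.pi)
p=bot.current_position()
bot.move_l([p[0],p[1],.07],feed=.15)
bot.move_l([.465,.12,.07],rotation=r,feed=.2)
for z in(.025,.020,.017,.0155):
    bot.move_l([.465,.12,z],feed=.08); f=bot.current_wrist_force();print(z,f[2])
    if f[2]>3: break
bot.open(); print(bot.current_width())
bot.move_l([.465,.12,.1],feed=.2)
bot.move_ptp([.42,.12,.18],r); bot.dwell(.3)
c=bot.get_calibration("wrist"); im=bot.camera("wrist"); save("w3",im)
for k in blobs(im,(0,150,60),(6,255,255),60)+blobs(im,(0,0,0),(180,255,45),150):
    (x,y),s,a=cv2.minAreaRect(k);print(round(x),round(y),np.round(s),ray(c,(x,y),.028).round(4))
bot.move_ptp([.47,-.333,.2],r); bot.dwell(.3)
c=bot.get_calibration("wrist"); im=bot.camera("wrist"); save("w4",im)
print(bot.current_clock())
E
```

```text
0.025 -1.266945916173848
0.02 -1.1141865137408724
0.017 -0.8837322742001543
0.0155 -0.8301486404556181
0.08536361826736763
334 313 [60.  6.] [0.5246 0.1673 0.028 ]
229 313 [ 6. 60.] [0.5246 0.0738 0.028 ]
280 348 [141. 559.] [0.5618 0.1188 0.028 ]
313 246 [72.  8.] [0.4605 0.1472 0.028 ]
249 246 [ 8. 73.] [0.4599 0.0937 0.028 ]
241 42 [  4. 116.] [0.3027 0.0916 0.028 ]
14.8083
```

View pics/w3.png

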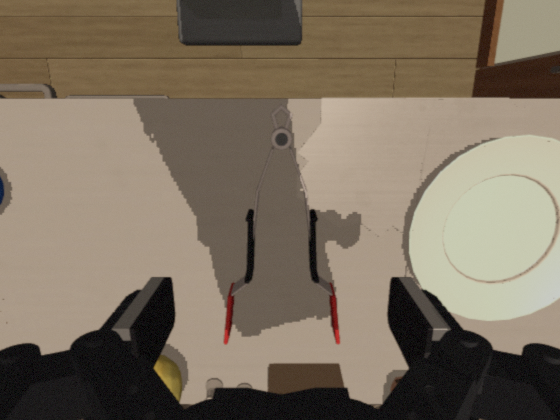

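View pics/w4.png

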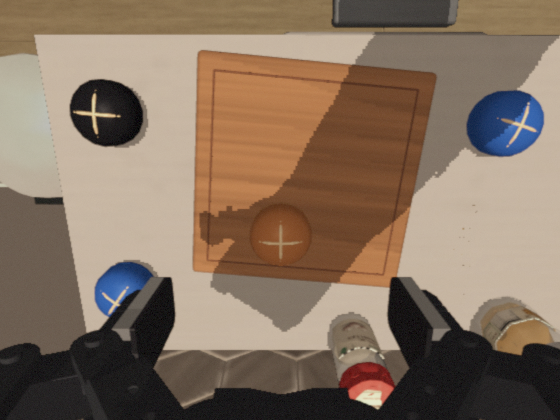

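In w3 the hinge is at about (282,138) and the jaws and pads are fully open, yaw about 0. In w4 the roll's outline runs x 250–312, y 204–268, with its cross at (281,241). I'll compute both positions, then grip the hinge pin and check the droop.

```bash
python3 - <<'E'
from h import *
r=down(np.pi)
c=bot.get_calibration("wrist")
print("roll mid",ray(c,(281,236),.034),"cross",ray(c,(281,241.5),.056),"edges",ray(c,(250,236),.034),ray(c,(312,236),.034))
K,Rw,t=(np.array(c[k]) for k in("camera_matrix","R","t"))
bot.move_ptp([.42,.0,.18],r)
bot.move_ptp([.40,.12,.18],r); bot.dwell(.2)
c=bot.get_calibration("wrist"); im=bot.camera("wrist")
g=cv2.cvtColor(im,cv2.COLOR_RGB2GRAY)
k=cv2.HoughCircles(g[80:260,230:330],cv2.HOUGH_GRADIENT,1,20,param1=100,param2=12,minRadius=5,maxRadius=16)
print(k)
if k is not None:
    for q in k[0][:4]: print(ray(c,(q[0]+230,q[1]+80),.028), q[2])
for b in blobs(im,(0,150,60),(6,255,255),60)+blobs(im,(0,0,0),(180,255,45),150):
    (x,y),s,a=cv2.minAreaRect(b);print(round(x),round(y),np.round(s),ray(c,(x,y),.028).round(4))
save("w5",im[60:300,180:380].repeat(2,0).repeat(2,1));print(bot.solve_ik([.362,.12,.02],r),bot.current_clock())
E
```

```text
roll mid [ 0.50816898 -0.33179828  0.034     ] cross [ 0.50494561 -0.33180232  0.056     ] edges [ 0.50816929 -0.35917414  0.034     ] [ 0.50816867 -0.30442332  0.034     ]
[[[52.5 82.5  9.6]]]
[0.37124531 0.12087175 0.028     ] 9.6
231 330 [ 5. 58.] [0.5244 0.0738 0.028 ]
334 330 [60.  5.] [0.5241 0.1673 0.028 ]
280 348 [141. 559.] [0.5443 0.1177 0.028 ]
313 265 [71.  8.] [0.4594 0.1471 0.028 ]
251 265 [ 8. 71.] [0.4593 0.0937 0.028 ]
242 48 [  3. 115.] [0.2881 0.0912 0.028 ]
[ 0.32009218  0.14058944 -0.84034485  0.58986203  0.          0.32009218] 16.8917
```

View pics/w5.png

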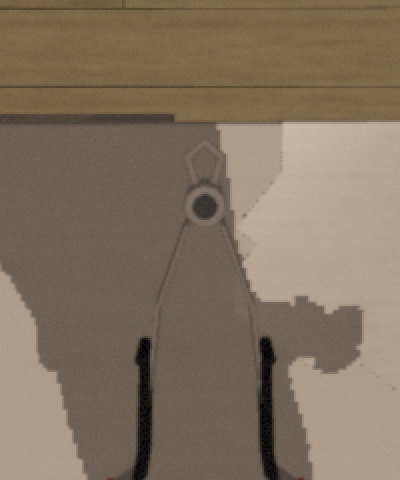

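The hinge pin is clear at full-frame (282.5,162.5), which gives (0.370, 0.121). The roll centre is about (0.506, -0.332). I'll grip the pin, lift, carry over the roll and look.

```bash
python3 - <<'E'
from h import *
r=down(np.pi)
bot.move_ptp([.369,.1207,.10],r); bot.move_l([.369,.1207,.019],feed=.12)
bot.clamp(100); print("w",bot.current_width(),bot.current_finger_force(),bot.current_wrist_force())
bot.move_l([.369,.1207,.05],feed=.06); print(bot.current_wrist_force(),bot.current_wrist_torque())
bot.move_l([.40,.1207,.15],feed=.12); bot.dwell(.2)
print("w",bot.current_width(),bot.current_wrist_force(),bot.current_wrist_torque(),bot.current_clock())
save("s6",bot.camera("scene"));save("w6",bot.camera("wrist"))
a=cv2.imread("pics/s6.png")[120:330,80:380];b=cv2.imread("pics/w6.png");b=cv2.resize(b,(400,300));a=cv2.resize(a,(400,280));a=cv2.copyMakeBorder(a,0,20,0,0,0)
cv2.imwrite("pics/c6.png",np.hstack([a,b]))
E
```

```text
w 0.01347446159625856 96.73404448432848 [-2.03338655 -0.67624179  9.12006644]
[-0.18584879  0.09481935 -0.6393587 ] [-0.0249262   0.06368434  0.0200145 ]
w 0.013359030257987396 [-0.0361521   0.87468999 -1.34300744] [0.05975194 0.10149034 0.0698789 ] 20.7083
```

View pics/c6.png

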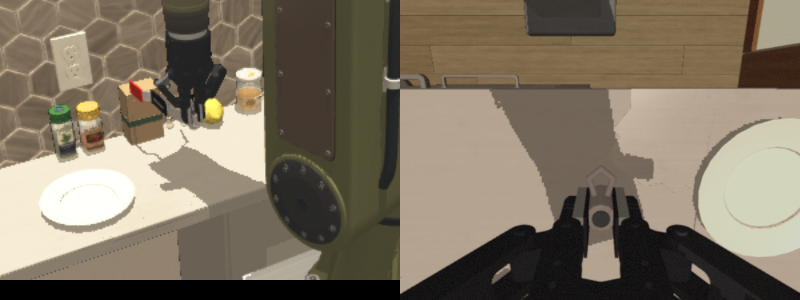

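The scene view shows the tongs hanging open from the pin, with a red jaw at about crop (137,90). I'll check droop and yaw by projecting the expected jaws into the image.

```bash
python3 - <<'E'
from h import *
im=cv2.cvtColor(cv2.imread("pics/s6.png"),cv2.COLOR_BGR2RGB);c=bot.get_calibration("scene")
K,R,t=(np.array(c[k]) for k in("camera_matrix","R","t"))
def pr(X): q=K@(R@np.array(X)+t); return (q[:2]/q[2]).round(1)
for b in blobs(im,(0,150,60),(7,255,255),15,(130,150,290,260)):
    print(cv2.boundingRect(b),cv2.minAreaRect(b))
print("expected, level: left jaw rear/tip, right jaw rear/tip")
p=bot.current_position();z=p[2]-.019+.014
for dx,dy in((.14,.043),(.19,.054),(.14,-.043),(.19,-.054),(.07,.03)):print(dx,dy,pr([p[0]+dx,p[1]+dy,z]),pr([p[0]+dx,p[1]+dy,z+dx*.2]))
E
```

```text
(177, 180, 10, 17) ((181.75001525878906, 187.75001525878906), (17.677669525146484, 7.071067810058594), 45.0)
expected, level: left jaw rear/tip, right jaw rear/tip
0.14 0.043 [185.9 190. ] [184.8 180.1]
0.19 0.054 [174.9 183. ] [173.4 169.8]
0.14 -0.043 [217.1 182. ] [216.4 172.3]
0.19 -0.054 [213.4 173.4] [212.4 160.5]
0.07 0.03 [201.2 200.6] [200.7 195.6]
```

The jaw centre is within about 1.5 px of the level prediction, so there is no droop. I'll carry the tongs over the roll, set them on the board straddling it, then look.

```bash
python3 - <<'E'
from h import *
r=down(np.pi)
bot.move_ptp([.42,-.08,.15],r); bot.move_ptp([.342,-.332,.13],r); bot.dwell(.2)
bot.move_l([.342,-.332,.045],feed=.1); bot.move_l([.342,-.332,.034],feed=.04)
print(bot.current_wrist_force(),bot.current_width())
bot.open(); bot.move_l([.342,-.332,.12],feed=.2)
bot.move_ptp([.42,-.332,.18],r); bot.dwell(.2)
c=bot.get_calibration("wrist"); im=bot.camera("wrist"); save("w7",im)
for k in blobs(im,(0,150,60),(6,255,255),60)+blobs(im,(0,0,0),(180,255,45),150):
    (x,y),s,a=cv2.minAreaRect(k);print(round(x),round(y),np.round(s),ray(c,(x,y),.035).round(4))
print(bot.current_clock())
E
```

```text
[ 0.39345459 -0.33968136 -0.50111085] 0.012991818223387613
335 296 [65.  7.] [ 0.5022 -0.2839  0.035 ]
223 296 [ 8. 65.] [ 0.502  -0.3801  0.035 ]
280 348 [141. 559.] [ 0.5548 -0.3318  0.035 ]
313 223 [76.  9.] [ 0.4363 -0.3043  0.035 ]
246 223 [ 8. 76.] [ 0.4362 -0.3587  0.035 ]
101 180 [65. 73.] [ 0.401  -0.4707  0.035 ]
26.2917
```

View pics/w7.png

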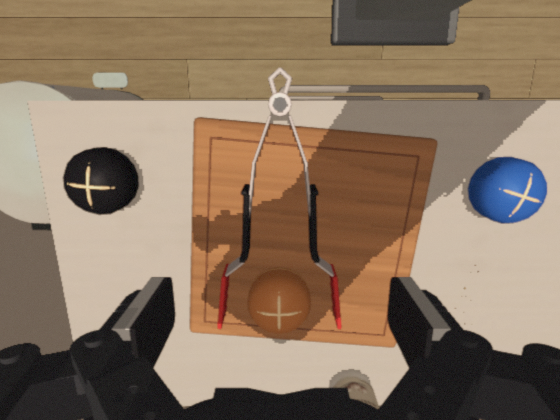

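The open jaws at (223,296) and (335,296) straddle the roll at (280,300), and the tongs lie straight. Now I'll squeeze the pads, lift and check.

```bash
python3 - <<'E'
from h import *
r=down(np.pi); g=[.438,-.3317]
bot.move_ptp([*g,.10],r); bot.move_l([*g,.031],feed=.1); print(bot.current_wrist_force())
bot.clamp(45); bot.dwell(.3); print(bot.current_width(),bot.current_finger_force(),bot.current_wrist_force())
bot.move_l([*g,.06],feed=.05); bot.move_l([*g,.16],feed=.12); bot.dwell(.2)
print(bot.current_width(),bot.current_finger_force(),bot.current_wrist_force(),bot.current_wrist_torque(),bot.current_clock())
save("t8",bot.camera("top")[160:280,100:420].repeat(2,0).repeat(2,1))
E
```

```text
[-0.2016617  -0.34861045 -0.09453301]
0.034841097608155853 43.02028055040864 [-2.4409191   1.18490023 19.17387998]
0.034760217102201854 44.826693668437656 [-0.55016595  0.74088573 -1.14694348] [-0.05476482 -0.0444982   0.00513753] 30.3
```

View pics/t8.png

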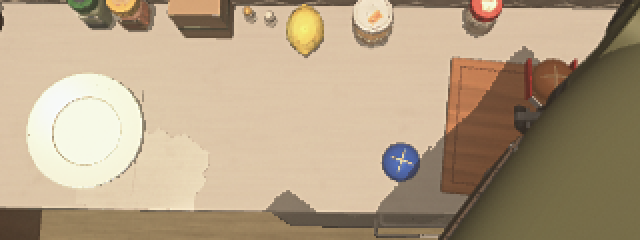

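The roll (at about 550,78 in the crop) is held between the red jaws and lifted, with the pad width steady at 34.8 mm. I'll carry it to the plate.

```bash
python3 - <<'E'
from h import *
r=down(np.pi)
for p in([.45,-.2,.165],[.45,.02,.165],[.383,.314,.15]): bot.move_l(p,rotation=r,feed=.16)
bot.dwell(.8)
print(bot.current_position(),bot.current_width(),bot.current_finger_force(),bot.current_wrist_force(),bot.current_clock(),np.abs(bot.current_qvel()).max())
a=bot.camera("top")[160:280,60:260];b=bot.camera("scene")[150:350,60:280]
save("f9",np.hstack([cv2.resize(a,(400,240)),cv2.resize(b,(264,240))]))
E
```

```text
[0.38295972 0.31400298 0.14997695] 0.034574662708786695 44.82906664372422 [-0.32871889 -1.09591869 -1.41265939] 35.6833 0.0014739008826387798
```

View pics/f9.png

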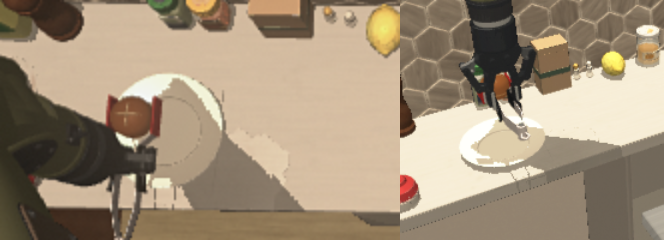

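The roll is pinched over the plate, at crop (133,117) or full-frame (126.5,218.5), and the bystanders are untouched. I'll check its position by ray and hand in.

```bash
python3 - <<'E'
from h import *
q=ray(bot.get_calibration("top"),(126.5,218.5),.16);print(q)
if np.hypot(q[0]-.452,q[1]-.314)<.02: print(bot.finish_job())
E
```

```text
[0.44526786 0.30785087 0.16      ]
the job is handed in; nothing more can be done
None
```

The job is handed in: the roll is pinched in the tongs and held still over the plate, about 1 cm from its middle and 13 cm above the counter, after about 36 s, with no bystander moved.

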